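Post a tested bolt through the return-box flap

ROBOT

A 6-joint arm with a two-finger parallel gripper is mounted at the origin on the work surface. World frame = base frame: x ahead of the robot, y to its left, z up, the work surface at z = 0. Lengths are in mm, angles in degrees, forces in N, time in s.
With the tool pointing down it reaches from about 300 to 850 mm from the base axis. Payload 4.2 kg.
Tool frame: the origin (TCP) lies midway between the tips of the shut fingers; the grasp point (between the pads) lies 19 mm behind it (r.grip_point_offset is the distance from the TCP to the grasp point, in mm); z points along the fingers, y is the direction in which the jaws open and shut (so a half turn about z gives the same grasp; the last joint's range is limited). The gripper opens to 91 mm and grips with 3 to 60 N. Pads are 32 mm wide; open, the fingers measure 118 mm over their backs; the gripper's body (76 mm by 178 mm) begins 60 mm behind the grasp point.
Start: joints at [71.505, 18.312, 89.639, -0, 72.044, -1.146], TCP at [171.464, 548.856, 213.976] pointing down, gripper open.
Joint ranges: [-177.97, 177.97], [-48.28, 115.42], [12.27, 149.76], [-77.06, 257.06], [2.81, 150.46], [-146.56, 146.56]. Speed limits (degrees/s): [147.25, 147.25, 180, 180, 180, 180].

INTERFACE

Orientations are given as a 3x3 rotation matrix whose columns are the frame's x, y, z axes.
In Python, from plant import r gives the robot as it stands. The module is installed in compiled form; this text tells all that it offers.
- The arm moves only by the tool servo_tool, never from a script. Its argument "motion" is a list of rows, each a list of 3 entries, a list of its own where there are three numbers: the opening, from 0 (shut) to 1 (fully open), then the shift along the tool's x, y, z in m, then the turn, a rotation vector about the tool's x, y, z in rad. In form: [[grip, [dx, dy, dz], [ax, ay, az]], ...]. A call has 1 to 20 rows; each row is the pose to reach, as a shift and turn from the pose commanded when the call began, along the tool's axes at that moment; what a row does not reach only later rows make up. A row lasts 1/8 s, in which the tool goes at most 62.5 mm and 10.7 degrees, less where a joint would pass 70% of its speed; a pose out of reach is approached as far as the arm can. A call with a gripper value outside its range is refused whole. The fingers move at their own pace and stop on an object; "squeeze" is the grip in N (left out, the last holds). Time passes only in rows, so rows that repeat a pose let the fingers close. It gives the time, the measured TCP pose, the force and the opening at its end, in the units of the state.
- r.observe(): the state, without advancing time (a new reading comes with each control period).
- r.capture(name): name is "scene" or "top" or "wrist"; returns (picture, depth): 480x640x3 uint8, red, green, blue; 480x640 float32, mm along the optical axis (not along the pixel's ray), 0 where there is no reading.
- r.calibration(name): a dict with "mtx" (3x3 intrinsics, pixels), "world_from_camera" (4x4, takes a point from camera to world coordinates); the wrist camera has in their place "T_tool_cam" (4x4, takes a point from camera to tool coordinates, whose origin is the TCP and whose axes are the flange's). Camera axes: x right, y down, z forward; pixel columns grow to the right and rows downward; lengths in mm; the calibration is good to about 2 mm. The wrist camera is an equidistant fisheye: a pixel r from the principal point sees the ray r / f radians off the axis. A picture is of the moment at which its call begins: read the wrist's pose just before it. calibration takes no time and is no camera call.
- r.hand_in(): hands the job in, once; it reports no verdict.
Trained networks look in the newest picture that a camera, given by its name, has taken for a name from the list of things; names that differ only in an ending like _2 or _b are one class to them, and where a whole thing is asked for, a point or a joint stands for the part that bears it (a point fixed in the world has none). Each returns a list of dicts, best first, with "p" (0 to 1); they miss things now and then, are a little off and sometimes report something else, mostly with a low value. They report only what shows in the picture. A call takes as long as a camera call. They do not tell look-alikes from the thing itself.
- r.spot_in(camera, label): "extent" ([left, top, right, bottom] in pixels, round what is visible of it).
The state is a dict: "t": time; "q": joint angles; "joint_vel": joint speeds; "effort": joint torques, N m; "eef_pos": TCP position; "tcp_rot": TCP orientation; "ft_force": force on the tool from outside, world axes, zero at the start; "moment": the same for the moment, N m; "width": finger opening in mm.
Only numpy, scipy, OpenCV 4.12 (cv2) and the standard library are available. Lean on these libraries where they do the work, as an engineer would, in place of code of your own. Each camera call takes 0.05 s, during which the arm holds its last target. There are 200 camera calls.

TASK

The bolt with the red paint bands, lying on the loading shelf of the return box, has been tested and belongs in the box. With your fingertips, slide it along the shelf and through the yellow flap until it drops down the chute, and get your fingers back out before the slow-closing flap comes down on them; the flap must finish shut. Do not pick the bolt up, and leave the other things on the bench as they are.

Things in the scene. Friction and masses are not known exactly. Their poses are not given: they have to be found in the camera images.
- return_box: Return box screwed to the bench: cream steel, clear roof and one clear side, 118 mm wide. Origin on the bench right below the flap hinge; x points level along the loading shelf INTO the box, z up. Bare steel shelf, 75 mm above the bench, runs level from x = -170 mm (open end) to the mouth at x = 0, 110 mm wide between 12 mm high lips. Box ends at x = 280 mm, roof top 142 mm above the bench.
- sill (a point): Point on the shelf surface in the middle of the mouth, right below the flap hinge, 75 mm above the bench. Mouth 110 mm wide; the hinge is 58 mm, the top of the header 67 mm above this point. Behind it the slick white floor stays level for 15 mm, then bends down as a slick chute to the bin floor.
- bin_floor (a point): Middle of the bin floor inside the box, 6 mm above the bench and 203 mm behind the hinge; the floor reaches from 130 to 276 mm behind the hinge. An earlier bolt lies across its far end.
- flap (a joint): Yellow steel flap in the mouth, 104 mm wide, 52 mm deep, 0.12 kg, hung on a level hinge along its top edge, swings inwards only. Angle in rad: 0 shut, 1.4 fully open. The bolt opens it with a push of a few newtons. No spring: it closes by its own weight, slowed by a damper, in about 3 s.
- flap_edge (a point): Middle of the flap's lower edge, 6 mm above the shelf and 5 mm inside the hinge line when shut.
- tested_bolt: Tested M24 bolt with nut, red bands on head and nut, 75 mm long, 0.56 kg, loose on the shelf, head towards the flap, up to 0.25 rad askew. Origin on its axis at mid-length (balance point), 20.5 mm above the shelf; x along the bolt to the head. Hexagons 41 mm across flats lie on a flat: head x = 22.5 to 37.5, nut -29.5 to -5.5 mm; thread 24 mm thick ends at -37.5 mm. Friction about 0.6.
- bolt_tail (a point): Centre of the flat threaded end of the tested bolt, the end to push on, 24 mm in diameter, 20.5 mm above the shelf. When this end comes to within about 10 to 0 mm short of the hinge line, the bolt tips over the bend and slides down the chute by itself; there is no need to reach more than 10 mm past the hinge.
- fresh_bolt_a: Untested bare bolt standing on its head on the bench, 75 mm high, 41 mm across the hexagon; leave it alone. Origin under its centre.
- fresh_bolt_b: A second untested bolt like it; leave it alone. Origin under its centre.
- socket: Black impact socket standing on the bench, 52 mm in diameter, 80 mm high; leave it alone. Origin under its centre.
- washer_tray: Blue open plastic tray of washers, 140 x 100 x 35 mm; leave it alone. Origin under its centre.
- spray_can: Spray can, 60 mm in diameter, 190 mm high; leave it alone. Origin under its centre.
- mug: White mug, 80 mm in diameter, 95 mm high; leave it alone. Origin under its centre.
- torque_wrench: Torque wrench lying on the bench, 350 mm long, 36 mm wide, 34 mm high, its x axis towards the square-drive head; leave it alone. Origin under its middle.
- caliper: Digital caliper lying on the bench, 200 mm long, 72 mm over its jaws, 12 mm high; leave it alone. Origin under its middle.
There are look-alikes about, which are no part of the job. Leave any pink look-alike of the tested_bolt alone.

How it is judged (in metres and radians):
On the way:
1. the bolt, still on the sill, is pushing in under the flap and holds it well open (more than 0.4 rad) (value of joint flap above 0.4 rad and x of tested_bolt in the frame of return_box above -0.045 m and z of tested_bolt in the frame of return_box above 0.075 m), for 0.1 s.
At the end, for the whole second after the job is handed in: The tested bolt lies at rest inside the return box, behind and below the sill (middle of the bolt more than 40 mm behind the hinge line, within the walls, under 60 mm above the bench), and the flap is shut to within 0.06 rad (x of tested_bolt in the frame of return_box between 0.04 and 0.28 m and y of tested_bolt in the frame of return_box between -0.06 and 0.06 m and z of tested_bolt in the frame of return_box below 0.06 m and value of joint flap below 0.06 rad and linear speed of tested_bolt below 0.02 m/s); the robot touches nothing.
It fails at once if the bolt is lifted off the shelf (its middle more than 16 mm above where it lies on the shelf) (z of tested_bolt in the frame of return_box above 0.112 m).
It fails at once if with the bolt already down in the box, the closing flap (under 0.5 rad) comes to bear on the fingers (z of tested_bolt in the frame of return_box below 0.06 m and value of joint flap below 0.5 rad and contact force between the fingers and flap above 0.08 N).
It fails at once if another thing on the bench is pushed away by more than 15 mm (distance of any of fresh_bolt_a, fresh_bolt_b, socket, washer_tray, spray_can, mug, torque_wrench, caliper from where it was at the start of the episode above 0.015 m).
It also fails if it takes over 43 s, if anything falls off the work surface, if the arm or the gripper's body presses on something with over 40 N, if the wrist force passes 120 N, or if a joint passes its speed limit or range.

## Working session

There is one attempt and no reset: what is moved stays moved. The work goes in short steps, Python scripts to look and compute and a tool call to move; the robot and the scene stay as the last step left them, time stands still between calls to the robot, and variables do not carry over. Pictures are saved under pics/ and viewed, about 8 in all and at most 12, crops included, and the job is handed in when it is done.

Besides the shell and the picture viewer there is one more tool, called by a JSON object that holds its "name" and its "arguments", one argument or row to a line. servo_tool: Moves the arm, as the interface text tells. Its arguments: {"type":"object","properties":{"motion":{"type":"array","items":{"type":"array"}},"squeeze":{"type":"number"}},"required":["motion"]}

```bash
mkdir -p pics; cat > h.py <<'E'
import numpy as np, cv2, json
from plant import r
def save(cam,name):
    im,d=r.capture(cam); cv2.imwrite(f'pics/{name}.png',im[:,:,::-1]); np.savez(f'pics/{name}.npz',im=im,d=d); return im,d
def w(cam,d,u,v):
    c=r.calibration(cam);K=c['mtx'];T=np.array(c['world_from_camera'])
    z=d[v,u]; u=np.asarray(u);v=np.asarray(v)
    p=np.stack([(u-K[0][2])/K[0][0]*z,(v-K[1][2])/K[1][1]*z,z,np.ones_like(z)],-1)
    return (p@T.T)[...,:3]
E
python3 - <<'E'
from h import *
for c in('scene','top'):
    save(c,c+'1')
    for l in('return_box','tested_bolt','flap'):
        print(c,l,[(o['extent'],round(o['p'],2)) for o in r.spot_in(c,l)[:4]])
print(r.observe())
E
```

```text
scene return_box [([251.4, 157.0, 371.9, 296.9], 0.77)]
scene tested_bolt [([225.6, 241.5, 252.1, 273.5], 0.94), ([333.4, 258.2, 362.8, 283.3], 0.9), ([273.2, 238.7, 299.6, 266.8], 0.84), ([244.4, 222.1, 268.5, 238.6], 0.69)]
scene flap [([288.4, 217.7, 320.7, 244.5], 0.77)]
top return_box [([218.0, 229.9, 387.6, 291.3], 0.82)]
top tested_bolt [([307.0, 198.9, 334.9, 218.1], 0.76), ([318.4, 303.6, 343.7, 328.3], 0.69), ([338.3, 245.8, 372.2, 262.8], 0.6)]
top flap [([323.0, 237.7, 328.2, 276.4], 0.56), ([213.0, 231.0, 388.0, 294.1], 0.5)]
{'t': 0.4, 'q': array([ 7.15053687e+01,  1.83193443e+01,  8.96485002e+01,  5.20260000e-04,
        7.20421725e+01, -1.14628316e+00]), 'joint_vel': array([ 0.09278593, -0.03677811, -0.00756638, -0.02837692,  0.03399185,
       -0.05174018]), 'effort': array([-2.95346334e-03, -4.11892426e+01, -2.31913537e+01,  7.25004659e-02,
        3.98347154e-02, -3.41776706e-05]), 'eef_pos': array([171.43976481, 548.80110723, 213.83675139]), 'tcp_rot': array([[-9.54508689e-01,  2.98183096e-01, -6.36500910e-05],
       [ 2.98183103e-01,  9.54508675e-01, -1.63058983e-04],
       [ 1.21331316e-05, -1.74620598e-04, -9.99999985e-01]]), 'ft_force': array([ 0.41459417,  0.04336975, -0.20160049]), 'moment': array([-0.03315559,  0.011931  , -0.02210922]), 'width': 91.47907040494981}
```

```bash
python3 - <<'E'
import cv2
a=cv2.imread('pics/top1.png')[150:375,160:460]; cv2.imwrite('pics/t.png',cv2.resize(a,None,fx=2.66,fy=2.66,interpolation=cv2.INTER_CUBIC))
a=cv2.imread('pics/scene1.png')[130:330,180:440]; cv2.imwrite('pics/s.png',cv2.resize(a,None,fx=3,fy=3,interpolation=cv2.INTER_CUBIC))
E
```

```text
(no output)
```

View pics/t.png

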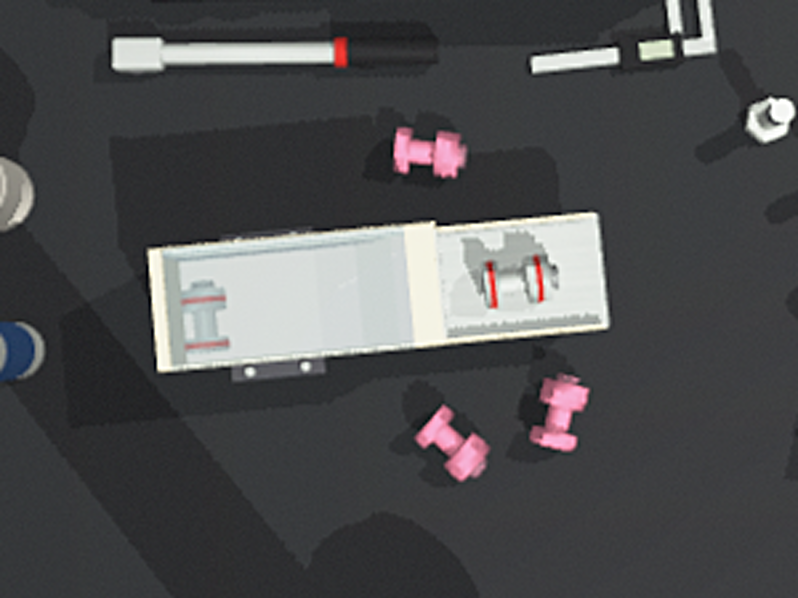

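View pics/s.png

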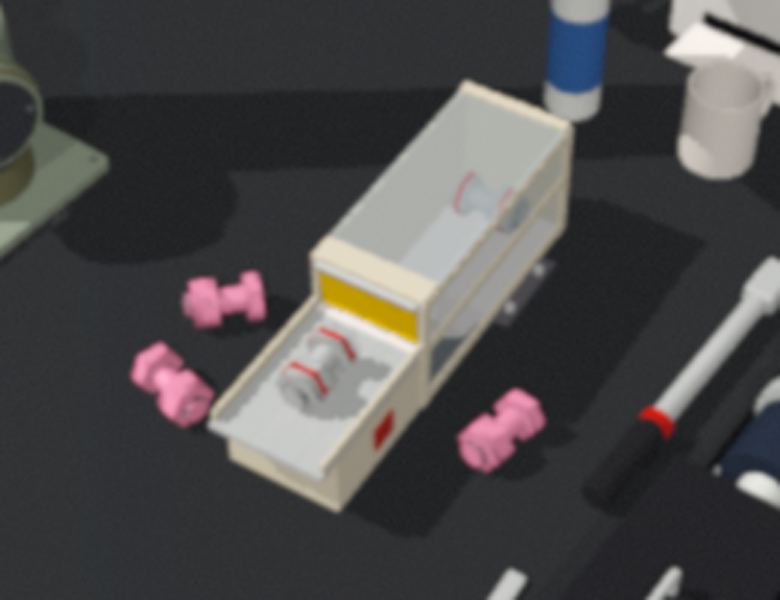

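The top view shows the box with its mouth facing right in the picture. The red-banded bolt lies on the shelf at crop (520,280), and the header strip is at x≈422. The three pink look-alikes lie on the bench outside the box. Next I'll measure from depth.

```bash
cat > m.py <<'E'
from h import *
def cloud(cam,name):
    z=np.load(f'pics/{name}.npz'); d=z['d']; v,u=np.mgrid[0:480,0:640]
    P=w(cam,d,u,v); P[d==0]=np.nan; return z['im'],P
E
python3 - <<'E'
from m import *
im,P=cloud('top','top1')
c=r.calibration('top'); print(np.round(c['world_from_camera'],3),c['mtx'])
np.set_printoptions(linewidth=220,suppress=True)
for row in(240,255,270): print(row,np.round(P[row,214:394:4,2]))
for col in(320,350,375): print(col,np.round(P[224:296:2,col,2]))
for col in (230,300,318,350,380):
    zz=P[200:320,col,2]; m=np.where(zz>60)[0]+200
    a,b=m.min(),m.max(); print(col,a,b,np.round(P[a,col]),np.round(P[b,col]))
E
```

```text
[[-1.600000e-02 -9.980000e-01  5.900000e-02  4.629250e+02]
 [-1.000000e+00  1.600000e-02  7.000000e-03  2.055900e+01]
 [-8.000000e-03 -5.900000e-02 -9.980000e-01  1.504407e+03]
 [ 0.000000e+00  0.000000e+00  0.000000e+00  1.000000e+00]] [[523.00106077   0.         320.80709593]
 [  0.         523.00106077 241.83116101]
 [  0.           0.           1.        ]]
240 [ -3.  -3.   7.   8.   2.  -2.   3.  -7. 140. 134. 140. 144. 143. 141. 142. 138. 141. 139. 141. 147. 142. 140. 139. 142. 143. 146. 140. 145.  72.  74.  67.  76.  73.  78.  71.  75.  79.  73.  73.  78.  75.  72.  76.
   3.   1.]
255 [ -6. 145. 143. 142. 138. 142. 140.  nan 143. 140. 145. 142. 143. 148. 144. 137. 141. 144. 140. 143. 139. 144. 139. 140. 138. 145. 139. 145.  75.  72.  75.  66. 118. 114. 104. 110. 112. 117. 114.  77.  76.  68.  75.
  75.  -3.]
270 [  2. 140. 141. 144. 137. 143. 142. 145. 143. 136. 142. 146. 145. 141. 140. 145. 145. 145. 138. 145. 140. 140. 143. 144. 140. 145. 140. 143. 140.  73.  81.  77.  73.  74.  74.  78.  85.  74.  72.  74.  69.  75.  73.
  66.   2.]
320 [ -0.   2.  -2.  -3.  -2. 138. 141. 143. 146. 142. 138. 136. 142. 147. 140. 146. 139. 137. 140. 141. 136. 143. 143. 141. 141. 138. 139. 142.   3.   0.  -1.   0.  -0.   3.   3.  -7.]
350 [ -0.   4.  -2.  -2.   5.  77.  68.  69.  71.  72.  71.  76.  80.  76.  96. 106. 107. 107.  77.  73.  75.  68.  75.  74.  73.  80.  86.  -7.   1.   2.   5.   3.  -1.   0.   3.  -3.]
375 [ -4.  -0.  -2.  91.  73.  67.  76.  77.  76.  79.  75.  70.  75.  75.  77.  80.  77.  75.  73.  74.  71.  79.  74.  73.  71.  -4. -10.  -3.   5.  -3.   4.   2.  -8.   3.  33.  31.]
230 242 287 [547. 268. 139.] [430. 269. 140.]
300 235 281 [562.  85. 141.] [443.  86. 144.]
318 234 279 [564.  38. 147.] [447.  39. 142.]
350 233 276 [569. -48.  92.] [453. -46.  86.]
380 230 273 [ 577. -131.   83.] [ 460. -128.   85.]
```

```bash
cat > b.py <<'E'
from m import *
from scipy.optimize import least_squares
def box():
    im,P=cloud('top','top1'); Q=P[...,:]
    m=(Q[...,2]>125)&(Q[...,2]<160)&(abs(Q[...,0]-500)<90)&(Q[...,1]<290)
    h=cv2.minAreaRect(Q[m][:,:2].astype(np.float32))
    # side edges: roof and shelf lips
    L=[];R=[]
    for col in range(225,384,2):
        zz=P[200:320,col,2]; k=np.where(zz>60)[0]+200
        R.append(P[k.min(),col]);L.append(P[k.max(),col])
    R=np.array(R);L=np.array(L)
    fr=[cv2.fitLine(e[:,:2].astype(np.float32),cv2.DIST_HUBER,0,.01,.01).ravel() for e in(L,R)]
    return h,fr,P
if __name__=='__main__':
    h,fr,P=box(); print(h,fr)
    d=fr[0][:2]+fr[1][:2] if fr[0][:2]@fr[1][:2]>0 else fr[0][:2]-fr[1][:2]
    d/=np.linalg.norm(d); d*=np.sign(d[1]); n=np.array([-d[1],d[0]])
    print('yaw',np.degrees(np.arctan2(d[1],d[0])),'y edges',[n@f[2:] for f in fr])
    m=(P[...,2]>55)&(abs(P[...,0]-500)<90)&(abs(P[...,1]-60)<260); Q=P[m]
    s=Q[:,:2]@d; lat=Q[:,:2]@n; mid=np.mean([n@f[2:] for f in fr])
    c=abs(lat-mid)<45; roof=c&(Q[:,2]>125)
    print('open end',np.percentile(s[c],[0,.5,1]),'far',np.percentile(s[roof],[99,99.5,100]),'header',np.percentile(s[roof],[0,.5,1]),)
    x0=(np.percentile(s[c],.3)+170+np.percentile(s[roof],99.7)-280)/2; print('x0',x0)
    O=x0*d+mid*n; print('sill',O)
    b=(Q[:,2]>92)&(Q[:,2]<130)&(s<x0-4)&c
    B=np.c_[s[b]-x0,lat[b]-mid]; print('bolt pts',b.sum(),B.min(0),B.max(0))
    r_=cv2.minAreaRect(B.astype(np.float32)); print(r_)
    f=cv2.fitLine(B.astype(np.float32),cv2.DIST_HUBER,0,.01,.01).ravel();print(f,np.degrees(np.arctan2(f[1],f[0])))
E
python3 b.py
```

```text
((527.6587524414062, -217.1898193359375), (120.66719055175781, 1026.7833251953125), 4.652420997619629) [array([ 7.9933114e-02, -9.9680024e-01,  4.4474850e+02,  7.2651772e+01],
      dtype=float32), array([ 7.1328536e-02, -9.9745286e-01,  5.6210663e+02,  7.1031975e+01],
      dtype=float32)]
yaw 94.33751 y edges [np.float32(-448.96945), np.float32(-565.86896)]
open end [-185.45447409 -183.16298778 -180.76826508] far [261.62093392 263.04471076 264.93411009] header [-19.97840548 -18.5639564  -17.00015826]
x0 -15.070060104527471
sill [507.10565304  23.34999067]
bolt pts 380 [-121.25240495  -20.5847477 ] [-46.20694352  28.43703513]
((-83.87211608886719, 3.92437744140625), (75.28038787841797, 46.59084701538086), 2.548597574234009)
[ 9.9987978e-01  1.5504590e-02 -8.4070213e+01  4.2614174e+00] 0.88838315
```

{"name": "servo_tool", "arguments": {
  "motion": [
    [0, [-0.531, -0.547, 0], [0, 0, 1.192]],
    [0, [-0.531, -0.547, 0], [0, 0, 1.192]],
    [0, [-0.531, -0.547, 0], [0, 0, 1.192]],
    [0, [-0.531, -0.547, 0], [0, 0, 1.192]],
    [0, [-0.531, -0.547, 0], [0, 0, 1.192]],
    [0, [-0.531, -0.547, 0], [0, 0, 1.192]],
    [0, [-0.531, -0.547, 0], [0, 0, 1.192]],
    [0, [-0.531, -0.547, 0], [0, 0, 1.192]],
    [0, [-0.531, -0.547, 0], [0, 0, 1.192]],
    [0, [-0.531, -0.547, 0], [0, 0, 1.192]],
    [0, [-0.531, -0.547, 0], [0, 0, 1.192]],
    [0, [-0.531, -0.547, 0], [0, 0, 1.192]],
    [0, [-0.531, -0.547, 0], [0, 0, 1.192]],
    [0, [-0.531, -0.547, 0], [0, 0, 1.192]],
    [0, [-0.531, -0.547, 0], [0, 0, 1.192]],
    [0, [-0.531, -0.547, 0], [0, 0, 1.192]],
    [0, [-0.531, -0.547, 0], [0, 0, 1.192]]
  ]
}}

```text
t: 2.52
eef_pos: [515.0, -130.6, 214.2]
tcp_rot: [[-0.077, 0.997, 0.0], [0.997, 0.077, 0.0], [0.0, 0.0, -1.0]]
ft_force: [-0.3, 0.4, 0.0]
width: 0.5
```

```bash
python3 - <<'E'
from h import *
print(r.observe()['eef_pos']); im,d=save('wrist','w1')
c=r.calibration('wrist');print({k:np.round(v,3).tolist() for k,v in c.items()})
print(r.spot_in('wrist','tested_bolt'))
E
```

```text
[ 514.96371087 -130.62466583  214.21957532]
{'mtx': [[371.648, 0.0, 319.215], [0.0, 371.648, 237.012], [0.0, 0.0, 1.0]], 'T_tool_cam': [[0.001, -0.964, -0.264, 75.26], [1.0, 0.001, -0.0, 1.057], [0.001, -0.264, 0.964, -170.953], [0.0, 0.0, 0.0, 1.0]]}
[{'extent': [436.7, 32.7, 491.0, 112.0], 'p': 0.97}, {'extent': [124.9, 34.4, 197.7, 109.5], 'p': 0.83}, {'extent': [143.3, 148.7, 221.6, 209.7], 'p': 0.69}, {'extent': [287.2, 95.5, 351.5, 197.7], 'p': 0.62}]
```

View pics/w1.png

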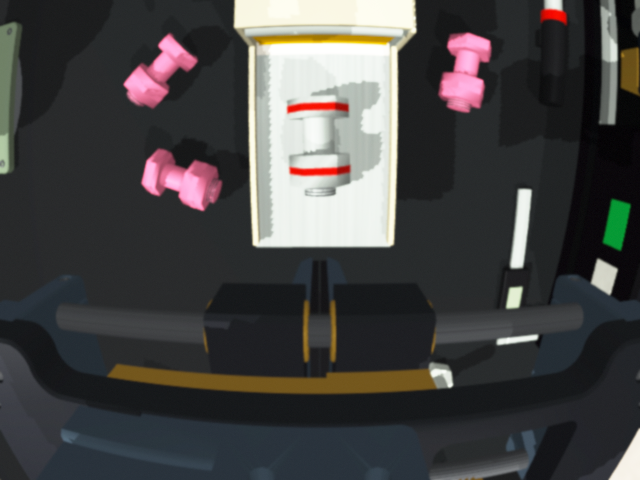

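The wrist view shows the red-banded bolt in line with the tool: tail at (320,193), head at (318,105), and the yellow flap at the top (y≈40). I'll get the numbers in the tool frame.

```bash
python3 - <<'E'
from h import *
z=np.load('pics/w1.npz');im,d=z['im'],z['d'];c=r.calibration('wrist');K=c['mtx'];T=np.array(c['T_tool_cam'])
def tool(u,v,zz):
    x=(u-K[0][2])/K[0][0];y=(v-K[1][2])/K[0][0];t=np.hypot(x,y)+1e-9
    s=np.tan(t)/t*zz; return np.stack([x*s,y*s,zz,np.ones_like(zz)],-1)@T[:3].T
v,u=np.mgrid[0:480,0:640]; P=tool(u,v,d.astype(float)); P[d==0]=np.nan
H=214.2-P[...,2]
o=r.observe()
m=(H>90)&(H<135)&(v>85)&(v<205)&(u>275)&(u<365)
Q=P[m];print('n',m.sum(),'x',np.percentile(Q[:,0],[.3,1,50,99,99.7]),'y',np.percentile(Q[:,1],[1,50,99]))
print(cv2.fitLine(Q[:,:2].astype(np.float32),cv2.DIST_HUBER,0,.01,.01).ravel())
hsv=cv2.cvtColor(im,cv2.COLOR_RGB2HSV)
red=((hsv[...,0]<5)|(hsv[...,0]>174))&(hsv[...,1]>190)&(v>85)&(v<205)&(u>275)&(u<365)
for a,b in((85,135),(150,190)):
    k=red&(v>=a)&(v<b); print('band',np.median(P[k],0),np.nanmin(P[k],0),np.nanmax(P[k],0),np.median(H[k]))
# flat tail, lips, shelf end, flap
for vv in(190,193,196): print(vv,np.round(P[vv,308:334:4],1).tolist())
s=(H>68)&(H<82)&(v>60)&(v<250)&(u>240)&(u<405); print('shelf x',np.nanpercentile(P[s][:,0],[.3,1,99]),np.median(H[s]))
L=[];R=[]
for vv in range(60,235,5):
    k=np.where((H[vv,230:420]>60))[0]+230; L.append(P[vv,k.min()]);R.append(P[vv,k.max()])
for e in(L,R): print('lip',cv2.fitLine(np.array(e)[:,:2].astype(np.float32),cv2.DIST_HUBER,0,.01,.01).ravel())
y=(hsv[...,0]>18)&(hsv[...,0]<30)&(hsv[...,1]>200)&(v<60)&(u>230)&(u<420); print('flap',np.nanmedian(P[y],0),np.nanmedian(H[y]))
fg=(v>255)&(v<300)&(u>295)&(u<345); print('tips',np.nanpercentile(P[fg][:,0],[1,50,99]),np.nanpercentile(P[fg][:,2],[1,50,99]))
E
```

```text
n 4769 x [ 31.24311794  32.10638425  65.30914827 105.54509285 106.0117306 ] y [-22.54018852   0.73443201  23.12963301]
[ 9.9947506e-01 -3.2397725e-02  6.9467369e+01  4.9511349e-01]
band [nan nan nan] [ 95.6569271  -22.88972082  95.1120385 ] [100.94506228  22.10974054 117.53409937] nan
band [nan nan nan] [ 48.297596   -21.70180217  95.96331498] [ 53.59782054  23.11240492 116.96733888] nan
190 [[35.2, -7.6, 111.6], [35.7, -4.5, 108.4], [35.7, -1.5, 108.3], [35.8, 1.5, 107.2], [35.8, 4.6, 107.8], [35.5, 7.6, 110.1], [35.3, 10.7, 110.9]]
193 [[33.0, -7.6, 110.7], [33.4, -4.5, 108.4], [33.6, -1.5, 107.0], [33.7, 1.5, 106.2], [33.5, 4.6, 107.5], [33.5, 7.6, 107.6], [33.1, 10.7, 110.4]]
196 [[30.6, -7.6, 111.3], [31.1, -4.5, 108.1], [31.5, -1.5, 105.6], [31.3, 1.6, 106.6], [31.3, 4.6, 107.0], [31.1, 7.6, 108.2], [26.5, 11.7, 137.7]]
shelf x [-16.89372714 -15.90467167 139.84236697] 75.17613713313668
lip [ 9.9999517e-01 -3.1042823e-03  6.4384003e+01 -5.4698307e+01]
lip [ 9.9999970e-01 -7.3996006e-04  6.4649277e+01  6.2305794e+01]
flap [154.36695196   2.18616503 117.10735339] 97.09264661098689
tips [-90.05121514  18.1819897   39.57241299] [-92.80765148 -24.53482526 215.28857414]
```

{"name": "servo_tool", "arguments": {
  "motion": [
    [0, [-0.003, 0.0015, 0.03], [0, 0, 0]],
    [0, [-0.003, 0.0015, 0.06], [0, 0, 0]],
    [0, [-0.003, 0.0015, 0.09], [0, 0, 0]],
    [0, [-0.003, 0.0015, 0.115], [0, 0, 0]],
    [0, [-0.003, 0.0015, 0.13], [0, 0, 0]],
    [0, [-0.003, 0.0015, 0.13], [0, 0, 0]],
    [0, [0.002, 0.0015, 0.13], [0, 0, 0]],
    [0, [0.007, 0.0015, 0.13], [0, 0, 0]],
    [0, [0.01, 0.0015, 0.13], [0, 0, 0]],
    [0, [0.013, 0.0015, 0.13], [0, 0, 0]],
    [0, [0.016, 0.0015, 0.13], [0, 0, 0]],
    [0, [0.019, 0.0015, 0.13], [0, 0, 0]],
    [0, [0.022, 0.0015, 0.13], [0, 0, 0]],
    [0, [0.025, 0.0015, 0.13], [0, 0, 0]],
    [0, [0.028, 0.0015, 0.13], [0, 0, 0]]
  ]
}}

```text
t: 4.5
eef_pos: [515.1, -104.1, 84.3]
tcp_rot: [[-0.076, 0.997, 0.001], [0.997, 0.076, -0.001], [-0.001, 0.001, -1.0]]
ft_force: [0.4, -4.6, 1.9]
width: -0.2
```

Contact is made, with about 4.6 N of push. I'll check the alignment.

```bash
python3 - <<'E'
from h import *
im,d=save('wrist','w2'); cv2.imwrite('pics/w2c.png',cv2.resize(im[0:330,190:450,::-1],None,fx=1.8,fy=1.8))
E
```

```text
(no output)
```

View pics/w2c.png

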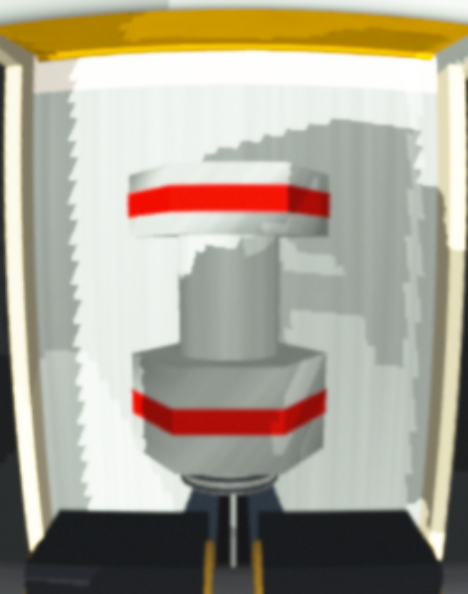

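The view shows the fingertips centred on the tail at (235,490), the bolt straight, and the flap shut ahead of it at y≈40. I'll push on.

{"name": "servo_tool", "arguments": {
  "motion": [
    [0, [0.005, 0, 0], [0, 0, 0]],
    [0, [0.01, 0, 0], [0, 0, 0]],
    [0, [0.015, 0, 0], [0, 0, 0]],
    [0, [0.02, 0, 0], [0, 0, 0]],
    [0, [0.025, 0, 0], [0, 0, 0]],
    [0, [0.03, 0, 0], [0, 0, 0]],
    [0, [0.035, 0, 0], [0, 0, 0]],
    [0, [0.04, 0, 0], [0, 0, 0]],
    [0, [0.045, 0, 0], [0, 0, 0]],
    [0, [0.05, 0, 0], [0, 0, 0]],
    [0, [0.055, 0, 0], [0, 0, 0]],
    [0, [0.06, 0, 0], [0, 0, 0]],
    [0, [0.065, 0, 0], [0, 0, 0]]
  ]
}}

```text
t: 6.18
eef_pos: [510.5, -40.0, 84.7]
tcp_rot: [[-0.077, 0.997, 0.002], [0.997, 0.077, -0.003], [-0.003, 0.002, -1.0]]
ft_force: [0.3, -9.0, 5.8]
width: 0.4
```

```bash
python3 - <<'E'
from h import *
o=r.observe();print(o['eef_pos'],o['ft_force'])
im,d=save('wrist','w3'); save('scene','s3')
a=cv2.resize(im[0:330,190:450,::-1],None,fx=1.5,fy=1.5)
b=cv2.imread('pics/s3.png')[190:290,215:340]; b=cv2.resize(b,None,fx=3,fy=3)
C=np.zeros((495,780,3),np.uint8); C[:a.shape[0],:a.shape[1]]=a; C[:b.shape[0],395:395+b.shape[1]]=b
cv2.imwrite('pics/c3.png',C)
E
```

```text
[510.48199006 -39.99642488  84.6576845 ] [ 0.30129172 -9.00082828  5.81097217]
```

View pics/c3.png

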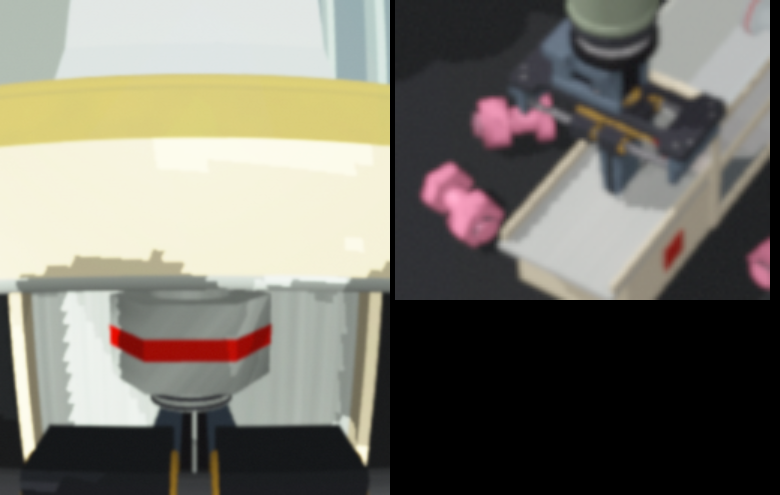

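The bolt is straight, with its head under the opened flap (the yellow strip behind the header). Next I'll measure the tail's offset from the TCP.

```bash
python3 - <<'E'
from h import *
c=r.calibration('wrist');K=c['mtx'];T=np.array(c['T_tool_cam']);v,u=np.mgrid[0:480,0:640]
for n in('w1','w2','w3'):
    z=np.load(f'pics/{n}.npz');im,d=z['im'],z['d'].astype(float)
    x=(u-K[0][2])/K[0][0];y=(v-K[1][2])/K[0][0];t=np.hypot(x,y)+1e-9;s=np.tan(t)/t*d
    P=np.stack([x*s,y*s,d,np.ones_like(d)],-1)@T[:3].T; P[d==0]=np.nan
    hsv=cv2.cvtColor(im,cv2.COLOR_RGB2HSV)
    lo,hi=(150,190) if n=='w1' else (205,250)
    k=((hsv[...,0]<5)|(hsv[...,0]>174))&(hsv[...,1]>190)&(v>lo)&(v<hi)&(u>255)&(u<380)
    print(n,k.sum(),np.nanmedian(P[k],0),np.nanpercentile(P[k],[5,95],axis=0)[:,0])
E
```

```text
w1 334 [51.04646117  1.50919196 98.56067955] [48.88433144 52.83338249]
w2 1314 [ 38.52445664   0.17478291 -31.75234874] [36.17857821 40.8139579 ]
w3 1334 [ 38.68185561  -0.21497952 -31.56134961] [36.41510638 41.05838596]
```

{"name": "servo_tool", "arguments": {
  "motion": [
    [0, [0.005, 0, 0], [0, 0, 0]],
    [0, [0.01, 0, 0], [0, 0, 0]],
    [0, [0.015, 0, 0], [0, 0, 0]],
    [0, [0.02, 0, 0], [0, 0, 0]],
    [0, [0.025, 0, 0], [0, 0, 0]],
    [0, [0.03, 0, 0], [0, 0, 0]],
    [0, [0.034, 0, 0], [0, 0, 0]],
    [0, [0.038, 0, 0], [0, 0, 0]],
    [0, [0.042, 0, 0], [0, 0, 0]],
    [0, [0.046, 0, 0], [0, 0, 0]],
    [0, [0.048, 0, 0], [0, 0, 0]],
    [0, [0.03, 0, 0], [0, 0, 0]],
    [0, [0.0, 0, 0], [0, 0, 0]],
    [0, [-0.03, 0, 0], [0, 0, 0]],
    [0, [-0.05, 0, 0], [0, 0, 0]],
    [0, [-0.05, 0, 0], [0, 0, 0]]
  ]
}}

```text
t: 8.28
eef_pos: [513.5, -89.4, 83.9]
tcp_rot: [[-0.074, 0.997, 0.0], [0.997, 0.074, 0.001], [0.001, 0.0, -1.0]]
ft_force: [0.3, -0.3, 0.8]
width: 0.5
```

```bash
python3 - <<'E'
from h import *
o=r.observe();print(o['eef_pos'],o['ft_force'])
im,d=save('wrist','w4'); save('scene','s4')
a=cv2.resize(im[0:330,190:450,::-1],None,fx=1.5,fy=1.5)
b=cv2.imread('pics/s4.png')[140:290,215:385]; b=cv2.resize(b,None,fx=2.25,fy=2.25)
C=np.zeros((495,780,3),np.uint8); C[:a.shape[0],:a.shape[1]]=a; C[:b.shape[0],395:395+b.shape[1]]=b
cv2.imwrite('pics/c4.png',C)
E
```

```text
[513.52252194 -89.41130479  83.88221352] [ 0.28409611 -0.3085656   0.8048539 ]
```

View pics/c4.png

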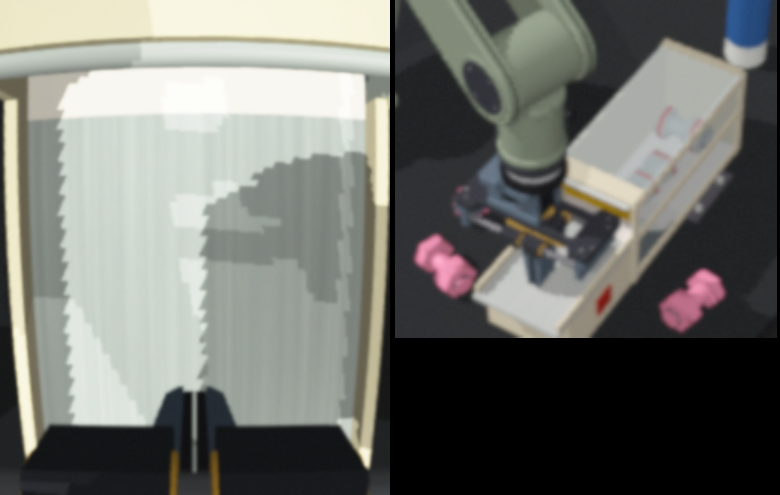

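The bolt has gone down: its bands show on the chute and bin floor at scene crop (655,170). The shelf is empty. I'll back away upward and let the flap close.

{"name": "servo_tool", "arguments": {
  "motion": [
    [0, [-0.03, 0, 0], [0, 0, 0]],
    [0, [-0.05, 0, -0.03], [0, 0, 0]],
    [0, [-0.06, 0, -0.08], [0, 0, 0]],
    [0, [-0.07, 0, -0.13], [0, 0, 0]],
    [0, [-0.08, 0, -0.15], [0, 0, 0]],
    [0, [-0.08, 0, -0.15], [0, 0, 0]],
    [0, [-0.08, 0, -0.15], [0, 0, 0]],
    [0, [-0.08, 0, -0.15], [0, 0, 0]],
    [0, [-0.08, 0, -0.15], [0, 0, 0]],
    [0, [-0.08, 0, -0.15], [0, 0, 0]],
    [0, [-0.08, 0, -0.15], [0, 0, 0]],
    [0, [-0.08, 0, -0.15], [0, 0, 0]],
    [0, [-0.08, 0, -0.15], [0, 0, 0]],
    [0, [-0.08, 0, -0.15], [0, 0, 0]],
    [0, [-0.08, 0, -0.15], [0, 0, 0]],
    [0, [-0.08, 0, -0.15], [0, 0, 0]],
    [0, [-0.08, 0, -0.15], [0, 0, 0]],
    [0, [-0.08, 0, -0.15], [0, 0, 0]],
    [0, [-0.08, 0, -0.15], [0, 0, 0]],
    [0, [-0.08, 0, -0.15], [0, 0, 0]]
  ]
}}

```text
t: 10.88
eef_pos: [519.5, -168.4, 233.9]
tcp_rot: [[-0.076, 0.997, -0.0], [0.997, 0.076, 0.0], [0.0, -0.0, -1.0]]
ft_force: [0.0, 1.1, -0.3]
width: 0.5
```

{"name": "servo_tool", "arguments": {
  "motion": [
    [0, [0, 0, 0], [0, 0, 0]],
    [0, [0, 0, 0], [0, 0, 0]],
    [0, [0, 0, 0], [0, 0, 0]],
    [0, [0, 0, 0], [0, 0, 0]],
    [0, [0, 0, 0], [0, 0, 0]],
    [0, [0, 0, 0], [0, 0, 0]],
    [0, [0, 0, 0], [0, 0, 0]],
    [0, [0, 0, 0], [0, 0, 0]],
    [0, [0, 0, 0], [0, 0, 0]],
    [0, [0, 0, 0], [0, 0, 0]],
    [0, [0, 0, 0], [0, 0, 0]],
    [0, [0, 0, 0], [0, 0, 0]],
    [0, [0, 0, 0], [0, 0, 0]],
    [0, [0, 0, 0], [0, 0, 0]],
    [0, [0, 0, 0], [0, 0, 0]],
    [0, [0, 0, 0], [0, 0, 0]],
    [0, [0, 0, 0], [0, 0, 0]],
    [0, [0, 0, 0], [0, 0, 0]],
    [0, [0, 0, 0], [0, 0, 0]],
    [0, [0, 0, 0], [0, 0, 0]]
  ]
}}

```text
t: 13.38
eef_pos: [519.5, -168.4, 233.9]
tcp_rot: [[-0.076, 0.997, 0.0], [0.997, 0.076, 0.0], [0.0, 0.0, -1.0]]
ft_force: [-0.0, 0.2, 0.4]
width: 0.4
```

```bash
python3 - <<'E'
from h import *
o=r.observe();print(o['t'],o['eef_pos'],o['ft_force'])
im,d=save('top','t5'); save('scene','s5')
a=cv2.resize(im[220:310,200:400,::-1],None,fx=1.95,fy=1.95)
b=cv2.imread('pics/s5.png')[140:290,215:385]; b=cv2.resize(b,None,fx=2.25,fy=2.25)
C=np.zeros((495,780,3),np.uint8); C[:a.shape[0],:a.shape[1]]=a; C[:b.shape[0],395:395+b.shape[1]]=b
cv2.imwrite('pics/c5.png',C)
E
```

```text
13.375 [ 519.49265885 -168.39722776  233.91789409] [-0.03781653  0.20361666  0.35201217]
```

View pics/c5.png

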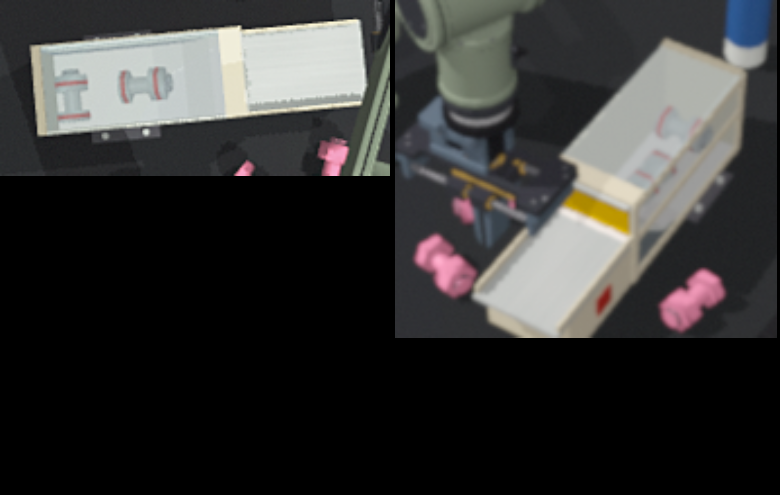

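The bolt is in the bin, at top crop (146,83), and the flap looks shut. I'll compare the flap pixels with the first picture and check that the bolt hasn't moved.

```bash
python3 - <<'E'
from h import *
def yel(im):
    h=cv2.cvtColor(im,cv2.COLOR_RGB2HSV);m=(h[...,0]>18)&(h[...,0]<30)&(h[...,1]>180)&(h[...,2]>90);m[:215]=0;m[250:]=0;m[:,:285]=0;m[:,325:]=0;return m
L=np.load
def lo(m): return {c:(int(np.where(m[:,c])[0].min()),int(np.where(m[:,c])[0].max())) for c in(305,309,313,317) if m[:,c].any()}
for n in('scene1','s4','s5'): print(n,lo(yel(L(f'pics/{n}.npz')['im'])))
save('scene','s6');a=L('pics/s5.npz')['im'];b=L('pics/s6.npz')['im']
print('s6',lo(yel(b)),abs(a.astype(int)-b)[170:230,310:365].mean())
E
```

```text
scene1 {305: (230, 237), 309: (231, 239), 313: (233, 240), 317: (235, 242)}
s4 {305: (230, 230), 309: (232, 233), 313: (234, 234), 317: (235, 236)}
s5 {305: (230, 237), 309: (231, 239), 313: (233, 240), 317: (235, 242)}
s6 {305: (230, 237), 309: (231, 239), 313: (233, 240), 317: (235, 242)} 0.45202020202020204
```

The flap pixels match the start exactly, and the bolt is at rest.

```bash
python3 -c "
from plant import r
print(r.hand_in())"
```

```text
the job is handed in; nothing more can be done
None
```

I pushed the red-banded bolt along the shelf by its tail, with the fingers shut, until it went under the flap and dropped down the chute. I then drew the fingers straight back out and handed the job in shortly after 13.4 s on the robot's clock.

- **Bolt:** the last pictures show it at rest on the bin floor, roughly 130 mm behind the hinge. I judged that position by eye from the top picture, and its height was not measured separately.
- **Flap:** its pixels in the final scene picture match the first picture exactly, so it is shut. It was visibly open while the bolt was under it, but I did not measure the angle.
- **Arm:** the readings between moves showed at most about 11 N at the wrist. At the end the arm stood clear, reading about 0.4 N.
- **Other things on the bench:** the arm never came near them, and the three pink look-alikes were left alone. I did not measure the positions of the bench items again at the end.

No check failed or disagreed.

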